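Point out the missing star inlay and the spare that fits it

TASK

Show the inlayer the repair without touching anything: point straight down with the fingertips at the empty star pocket in the clamped panel, staying a finger's width (about 20 mm) above its middle for about two seconds, then point in the same way at the one spare in the sorting tray that belongs there, the star in the same dark wood as the others in the panel. Keep the hand well up (about 10 cm) over the panel and tray on the way, so that no other star or piece is pointed at, and finish with the hand raised clear, about 20 cm above the bench.

Things in the scene. Friction and masses are not known exactly. Their poses are not given: they have to be found in the camera images.
- gap (a point): The one place in the clamped panel where the star inlay is missing: centre of the mouth of an empty eight-pointed-star pocket (53 mm from point to point, 8 mm deep, bare pale wood inside, no dark star in it), level with the face of the panel, about 40 mm above the bench. It may be any of the panel's six fields.
- star1 (a point): Centre of the top of a sound dark walnut star inlay in one of the panel's five other fields (51 mm from point to point, tiny white dot at its centre, 2 mm proud of the panel face). Not to be pointed at.
- star2 (a point): Centre of the top of a sound dark walnut star inlay in one of the panel's five other fields (51 mm from point to point, tiny white dot at its centre, 2 mm proud of the panel face). Not to be pointed at.
- star3 (a point): Centre of the top of a sound dark walnut star inlay in one of the panel's five other fields (51 mm from point to point, tiny white dot at its centre, 2 mm proud of the panel face). Not to be pointed at.
- star4 (a point): Centre of the top of a sound dark walnut star inlay in one of the panel's five other fields (51 mm from point to point, tiny white dot at its centre, 2 mm proud of the panel face). Not to be pointed at.
- star5 (a point): Centre of the top of a sound dark walnut star inlay in one of the panel's five other fields (51 mm from point to point, tiny white dot at its centre, 2 mm proud of the panel face). Not to be pointed at.
- spare_star_top (a point): Centre of the top face of the loose spare that fits the gap: dark walnut eight-pointed star with a tiny white dot, 51 mm from point to point, 10 mm thick, about 12 g, lying flat and loose in one compartment of the tray, its top about 15 mm above the bench.
- spare_pale_star_top (a point): Centre of the top of a loose spare star of the same size in pale maple with a tiny dark dot (wrong wood), in another compartment. Not to be pointed at.
- spare_hexagon_top (a point): Centre of the top of a loose dark walnut hexagon, 42 mm across its flats, 10 mm thick, in another compartment (wrong shape). Not to be pointed at.
- spare_square_top (a point): Centre of the top of a loose dark walnut square, 38 mm, 10 mm thick, in another compartment (wrong shape). Not to be pointed at.
- panel: Fixed plywood work board (298 x 336 x 18 mm) carrying the clamped inlaid panel: a brown frame (196 x 276 mm, rim 43 mm above the bench) round six 80 mm square fields, two rows of three along its y axis. Origin on the bench under the middle of the six fields; +x points to the side with the two steel toggle clamps with red grips (up to 62 mm above the bench, 75 mm or more from that middle).
- tray: Fixed shallow brown sorting tray, 172 mm square, walls 20 mm high and 5 mm thick, two by two compartments with sage-green floors 5 mm above the bench, one spare in each. Origin on the bench under its middle.
- glue_bottle: Bystander: white glue bottle with an orange cap, 58 mm across and 150 mm tall, standing upright beyond the work, opposite the robot. Origin at the centre of its base.
- mallet: Bystander: wooden joiner's mallet lying on the bench, about 280 mm long and 58 mm high. Origin on the bench, in the handle; +x points to the head.
- gouge: Bystander: carving gouge lying on the bench, 235 mm long, about 26 mm high. Origin on the bench near its brass ferrule; +x points to the blade.
Not all that is in view belongs to the job. Leave any blue or pink look-alike of the part that bears spare_star_top alone.

How it is judged:
By the outcome, as a careful person would: the job done as asked, in the order asked, and still so for the second after the job is handed in, with the robot touching nothing.
It also fails if it takes over 48 s, if anything falls off the work surface, if the arm or the gripper's body presses on something with over 40 N, if the wrist force passes 120 N, or if a joint passes its speed limit or range.

ROBOT

A 7-joint arm with a two-finger parallel gripper is mounted at the origin on the work surface. World frame = base frame: x ahead of the robot, y to its left, z up, the work surface at z = 0. Lengths are in m, angles in rad, forces in N, time in s.
With the tool pointing down it reaches from about 0.425 to 0.925 m from the base axis. Payload 6.8 kg.
Tool frame: the origin (TCP) lies between the finger pads; the fingertips stand 22 mm ahead of it and the grasp point (between the pads) lies 3 mm ahead of it; z points along the fingers, y is the direction in which the jaws open and shut (so a half turn about z gives the same grasp; the last joint's range is limited). The gripper opens to 85 mm and grips with 20 to 120 N. Pads are 22 mm wide; open, the fingers measure 114 mm over their backs; the gripper's body (76 mm by 85 mm) begins 54 mm behind the grasp point. The pads swing forward as they close: fully open they stand 13 mm farther back than shut.
Start: joints at [-1.298, 0.477, 0.022, 1.555, -0.011, 1.109, -0.083], TCP at [0.251, 0.627, 0.253] pointing down, gripper open.
Joint ranges: [-2.96, 2.96], [-0.34, 2.1], [-1.41, 1.46], [0.24, 2.44], [-1.37, 4.51], [0.17, 1.92], [-2.96, 2.96]. Speed limits (rad/s): [2.39, 2.39, 3.14, 3.14, 3.14, 3.14, 3.14].

INTERFACE

Orientations are given as a unit quaternion [w, x, y, z].
In Python, from station import bot gives the robot as it stands. The module is installed in compiled form; this text tells all that it offers.
- The arm moves only by the tool drive_tool, never from a script. Its argument "series" is one flat list of numbers, 7 for each row, row after row: the opening, from -1 (shut) to 1 (fully open), then the shift along the tool's x, y, z in mm, then the turn, a rotation vector about the tool's x, y, z in rad. In form: [jaw, x, y, z, wx, wy, wz, jaw, x, y, z, wx, wy, wz, ...]. A call has 1 to 12 rows; each row shifts and turns the commanded pose from where the row before left it, along the tool's axes as they then stand; what a row does not reach is not made up. A row lasts 1/8 s, in which the tool goes at most 62.5 mm and 10.7 degrees, less where a joint would pass 70% of its speed; a pose out of reach is approached as far as the arm can. A call with a gripper value outside its range is refused whole. The fingers move at their own pace and stop on an object; "force" is the grip in N (left out, the last holds). Time passes only in rows, so rows that do not move let the fingers close. It gives the time, the measured TCP pose, the force and the opening at its end, in the units of the state.
- bot.get_obs(): the state, without advancing time (a new reading comes with each control period).
- bot.read_camera(name): name is "scene" or "top" or "wrist"; returns a dict with "pixels" (400x640x3 uint8, blue, green, red), "camera_matrix" (3x3 intrinsics, pixels), "rvec" (rotation vector, rad) and "tvec" (3), from world to camera coordinates, as OpenCV has them. Camera axes: x right, y down, z forward; pixel columns grow to the right and rows downward; lengths in m; the calibration is good to about 2 mm. A picture is of the moment at which its call begins. There is no depth.
- bot.hand_in(): hands the job in, once; it reports no verdict.
The state is a dict: "t": time; "q": joint angles; "joint_vel": joint speeds; "joint_torque": joint torques, N m; "eef_pos": TCP position; "tool_rot": TCP orientation; "contact_force": force on the tool from outside, world axes, zero at the start; "torque": the same for the moment, N m; "gripper_width": opening from 0.0 (shut) to 1.0 (fully open).
Only numpy, scipy, OpenCV 4.12 (cv2) and the standard library are available. Lean on these libraries where they do the work, as an engineer would, in place of code of your own. Each camera call takes 0.05 s, during which the arm holds its last target. There are 200 camera calls.

## Working session

There is one attempt and no reset: what is moved stays moved. The work goes in short steps, Python scripts to look and compute and a tool call to move; the robot and the scene stay as the last step left them, time stands still between calls to the robot, and variables do not carry over. Pictures are saved under pics/ and viewed, about 8 in all and at most 12, crops included, and the job is handed in when it is done.

Besides the shell and the picture viewer there is one more tool, called after "Request:" in YAML: its name, and indented under it one key for each argument. drive_tool: Moves the arm, as the interface text tells. Its arguments: {"type":"object","properties":{"series":{"type":"array"},"force":{"type":"number"}},"required":["series"]}

```bash
mkdir -p pics; cat >h.py <<'E'
import numpy as np,cv2
from station import bot
def ray(c,u,v,z):
    R=cv2.Rodrigues(np.array(c["rvec"],float))[0];t=np.array(c["tvec"],float).ravel()
    K=np.array(c["camera_matrix"],float);o=-R.T@t;d=R.T@np.linalg.inv(K)@np.array([u,v,1.]);return o+d*(z-o[2])/d[2]
E
python3 - <<'E'
from h import *
import pickle
o=bot.get_obs();print({k:np.round(o[k],3) for k in("t","eef_pos","tool_rot","gripper_width")})
d={n:bot.read_camera(n) for n in("scene","top")};pickle.dump(d,open("c0.pkl","wb"))
for n in d: cv2.imwrite(f"pics/{n}0.png",d[n]["pixels"])
E
```

```text
{'t': np.float64(0.0), 'eef_pos': array([0.251, 0.626, 0.252]), 'tool_rot': array([-0.   ,  0.189,  0.982, -0.001]), 'gripper_width': np.float64(0.999)}
```

View pics/top0.png

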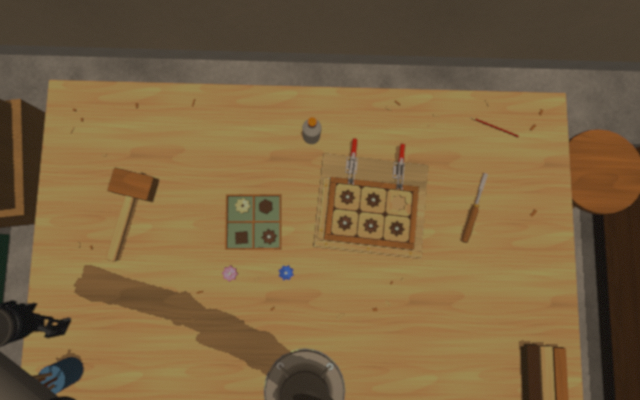

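View pics/scene0.png

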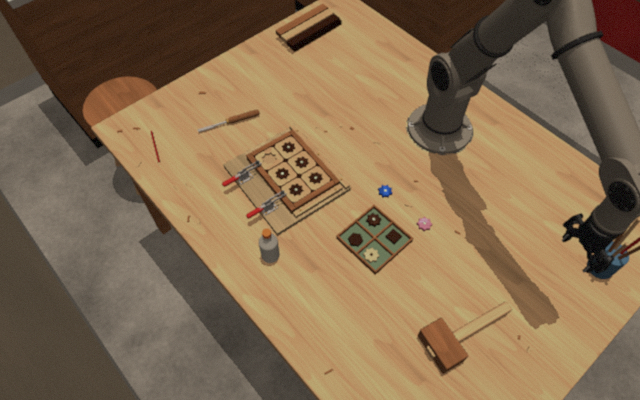

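The top view (x up, y left) shows the gap at about (399,203) in the panel and the dark spare star at (269,237) in the tray. In the scene view they are at (266,158) and (374,219). Next I find centroids with dark masks. The gap comes from the lattice of the five stars, and heights come from the two views.

```bash
cat >>h.py <<'E'
def P(c):
    R=cv2.Rodrigues(np.array(c["rvec"],float))[0];return np.array(c["camera_matrix"],float)@np.c_[R,np.array(c["tvec"],float).ravel()]
def blob(img,u,v,r=11,s=4):
    """sub-pixel centre of the dark blob nearest (u,v)"""
    g=cv2.cvtColor(img[v-r:v+r+1,u-r:u+r+1],cv2.COLOR_BGR2GRAY);g=cv2.resize(g,None,fx=s,fy=s,interpolation=cv2.INTER_CUBIC)
    t,m=cv2.threshold(g,0,255,cv2.THRESH_BINARY_INV+cv2.THRESH_OTSU)
    n,l,st,ce=cv2.connectedComponentsWithStats(m);c=np.array(g.shape)[::-1]/2
    i=1+min(range(n-1),key=lambda k:np.hypot(*(ce[k+1]-c))+(1e3 if st[k+1,4]<200 else 0))
    x,y,w,h,a=st[i];return np.array([u-r+(ce[i][0]+.5)/s-.5,v-r+(ce[i][1]+.5)/s-.5]),(w/s,h/s)
E
python3 - <<'E'
from h import *
import pickle
d=pickle.load(open("c0.pkl","rb"))
T={"A":(348,197),"B":(373,200),"D":(345,223),"E":(371,226),"F":(397,229),"spare":(269,237)}
S={"F":(288,147),"E":(303,162),"D":(316,178),"B":(282,174),"A":(296,189),"spare":(374,219)}
X={}
for k in T:
    a,wa=blob(d["top"]["pixels"],*T[k],r=10);b,wb=blob(d["scene"]["pixels"],*S[k],r=9)
    p=cv2.triangulatePoints(P(d["top"]),P(d["scene"]),a,b).ravel();p=p[:3]/p[3]
    z=.015 if k=="spare" else .042
    X[k]=ray(d["top"],*a,z);print(k,a.round(1),wa,b.round(1),wb,"tri",p.round(3),"top",X[k].round(4),"scene",ray(d["scene"],*b,z).round(4))
g={"A":(0,0),"B":(1,0),"D":(0,1),"E":(1,1),"F":(2,1)}
A=np.array([[1,*g[k]] for k in g]);s,res,*_=np.linalg.lstsq(A,np.array([X[k] for k in g]),rcond=None)
print("gap",np.array([1,2,0])@s,"steps",s[1:].round(4),res)
print("gap ring ray",ray(d["top"],399,203,.04),ray(d["scene"],266,158,.04))
print("bottle",ray(d["top"],312,122,.15))
for n,(u,v),r in(("top",(372,213),60),("top",(255,222),40),("scene",(290,165),60),("scene",(375,240),45)): pass
a=d["top"]["pixels"][150:260,215:435];b=d["scene"]["pixels"][120:275,215:435]
cv2.imwrite("pics/crop.png",cv2.resize(np.vstack([a,b]),None,fx=2.2,fy=2.2,interpolation=cv2.INTER_CUBIC))
E
```

```text
A [346.9 196.7] (np.float64(15.25), np.float64(14.75)) [295.6 189.3] (np.float64(14.0), np.float64(12.0)) tri [ 0.584 -0.119  0.043] top [ 0.5839 -0.1196  0.042 ] scene [ 0.5832 -0.1194  0.042 ]
B [372.8 199.5] (np.float64(15.0), np.float64(14.75)) [281.9 173.3] (np.float64(13.5), np.float64(11.25)) tri [ 0.576 -0.199  0.043] top [ 0.5769 -0.1996  0.042 ] scene [ 0.5759 -0.199   0.042 ]
D [344.4 222.4] (np.float64(15.25), np.float64(15.25)) [315.2 177.6] (np.float64(13.75), np.float64(11.25)) tri [ 0.504 -0.112  0.042] top [ 0.5045 -0.1127  0.042 ] scene [ 0.5039 -0.1119  0.042 ]
E [370.4 225.3] (np.float64(15.25), np.float64(15.25)) [301.5 161.9] (np.float64(13.25), np.float64(11.25)) tri [ 0.497 -0.192  0.042] top [ 0.4972 -0.1923  0.042 ] scene [ 0.4963 -0.1916  0.042 ]
F [396.4 228.2] (np.float64(15.0), np.float64(15.0)) [288.1 147. ] (np.float64(13.25), np.float64(10.75)) tri [ 0.49  -0.271  0.042] top [ 0.49  -0.272  0.042] scene [ 0.4893 -0.2712  0.042 ]
spare [268.7 236.3] (np.float64(15.5), np.float64(15.5)) [373.2 219.8] (np.float64(15.5), np.float64(14.25)) tri [0.459 0.12  0.011] top [0.4591 0.1193 0.015 ] scene [0.4606 0.122  0.015 ]
gap [ 0.56957513 -0.27914274  0.042     ] steps [[-0.0072 -0.0797  0.    ]
 [-0.0796  0.0071  0.    ]] [1.69896268e-08 5.28701152e-08 1.92946391e-35]
gap ring ray [ 0.56795323 -0.28112717  0.04      ] [ 0.57550219 -0.28567474  0.04      ]
bottle [ 0.78318628 -0.00647675  0.15      ]
```

View pics/crop.png

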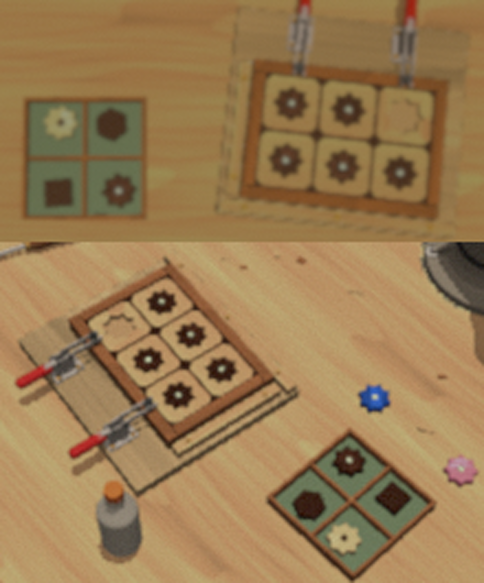

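The panel's upper right field shows only a pale outline with no star, so the gap is at about (0.5695, -0.279, 0.040). The spare is at about (0.4595, 0.120), the lower right compartment in the top view. The jaws shut on the way because a clamp is near the gap.

Request:
drive_tool:
  series: [-1, -37, -33, 0, 0, 0, 0, -1, -37, -33, 0, 0, 0, 0, -1, -37, -33, 0, 0, 0, 0, -1, -37, -33, 0, 0, 0, 0, -1, -37, -33, 0, 0, 0, 0, -1, -37, -33, 0, 0, 0, 0, -1, -37, -33, 0, 0, 0, 0, -1, -37, -33, 0, 0, 0, 0, -1, -37, -33, 0, 0, 0, 0, -1, -37, -33, 0, 0, 0, 0]

```text
t: 1.35
eef_pos: [0.472, 0.1812, 0.2532]
tool_rot: [-0.0, 0.189, 0.982, -0.0]
contact_force: [0.3, -0.1, 0.0]
gripper_width: -0.001
```

Request:
drive_tool:
  series: [-1, -26, -39, 0, 0, 0, 0, -1, -26, -39, 0, 0, 0, 0, -1, -26, -39, 0, 0, 0, 0, -1, -26, -39, 0, 0, 0, 0, -1, -26, -39, 0, 0, 0, 0, -1, -26, -39, 0, 0, 0, 0, -1, -26, -39, 0, 0, 0, 0, -1, -26, -39, 0, 0, 0, 0, -1, -26, -39, 0, 0, 0, 0, -1, -27, -40, 0, 0, 0, 0, -1, 0, 0, 0, 0, 0, 0]

```text
t: 2.72
eef_pos: [0.5676, -0.2819, 0.2529]
tool_rot: [-0.0, 0.192, 0.981, -0.001]
contact_force: [-1.1, 1.3, 0.1]
gripper_width: -0.0
```

```bash
python3 - <<'E'
from h import *
import pickle
o=bot.get_obs();print(o["t"],np.round(o["eef_pos"],4),np.round(o["q"],2))
c=bot.read_camera("wrist");pickle.dump(c,open("w1.pkl","wb"))
im=c["pixels"].copy();cv2.imwrite("pics/w1.png",im)
def pr(p):
    x=P(c)@np.r_[p,1];return (x[:2]/x[2]).round(1)
for p in([.5695,-.279,.04],[.4972,-.1923,.042],[.490,-.272,.042],[.5769,-.1996,.042],o["eef_pos"],np.array(o["eef_pos"])-[0,0,.022],np.array(o["eef_pos"])-[0,0,.035]):print(np.round(p,3),pr(p))
E
```

```text
2.725 [ 0.5676 -0.2819  0.2529] [ 0.02  0.44  0.46  1.68 -0.21  1.07  1.73]
[ 0.57  -0.279  0.04 ] [323.8 179.3]
[ 0.497 -0.192  0.042] [371.3  92.7]
[ 0.49  -0.272  0.042] [303.5 114.6]
[ 0.577 -0.2    0.042] [387.5 160.9]
[ 0.568 -0.282  0.253] [320.6 270.7]
[ 0.568 -0.282  0.231] [320.7 250.2]
[ 0.568 -0.282  0.218] [320.7 240.4]
```

View pics/w1.png

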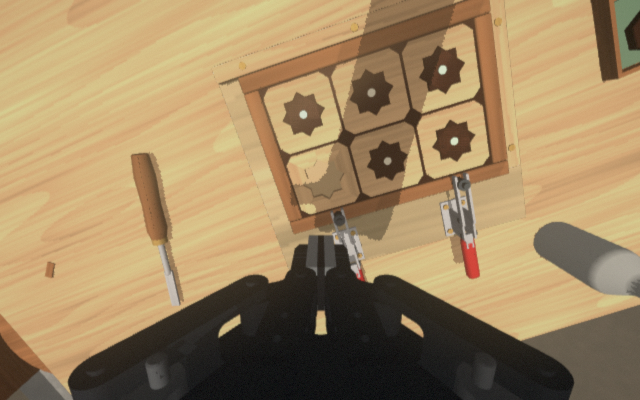

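The wrist view shows the empty pocket's outline at about (323,180), where I predicted it, and the neighbouring stars at (303,114), (371,93) and (387,160) also match. Next I descend partway and check tip geometry.

Request:
drive_tool:
  series: [-1, -1, 3, 40, 0, 0, 0, -1, 0, 0, 40, 0, 0, 0, -1, 0, 0, 30, 0, 0, 0, -1, 0, 0, 20, 0, 0, 0, -1, 0, 0, 0, 0, 0, 0, -1, 0, 0, 0, 0, 0, 0]

```text
t: 3.52
eef_pos: [0.5715, -0.2749, 0.1245]
tool_rot: [0.001, 0.189, 0.982, -0.0]
contact_force: [0.9, -0.2, 1.3]
gripper_width: -0.001
```

```bash
python3 - <<'E'
from h import *
c=bot.read_camera("wrist");o=bot.get_obs();print(np.round(o["eef_pos"],4),np.round(o["tool_rot"],4))
cv2.imwrite("pics/w2.png",c["pixels"])
from scipy.spatial.transform import Rotation as Ro
w=o["tool_rot"];R=Ro.from_quat([w[1],w[2],w[3],w[0]]).as_matrix();e=np.array(o["eef_pos"])
Rc=cv2.Rodrigues(np.array(c["rvec"],float))[0];cam=-Rc.T@np.array(c["tvec"],float).ravel()
print("cam in tool",(R.T@(cam-e)).round(3))
s=np.sign((R.T@(cam-e))[0])
def pr(p):
    x=P(c)@np.r_[p,1];return (x[:2]/x[2]).round(1)
for L in(.022,.035):print(L,[pr(e+R@[s*.011,y,L]) for y in(-.012,0,.012)],pr(e+R@[-s*.011,0,L]))
print("gap",pr([.5695,-.279,.04]))
E
```

```text
[ 0.5716 -0.2751  0.1247] [ 1.200e-03  1.892e-01  9.819e-01 -1.000e-04]
cam in tool [ 0.073  0.    -0.121]
0.022 [array([298.8, 232.8]), array([320.3, 232.8]), array([341.8, 232.8])] [320.3 267.9]
0.035 [array([300.4, 224.2]), array([320.3, 224.2]), array([340.2, 224.2])] [320.3 257.1]
gap [314.7 213. ]
```

View pics/w2.png

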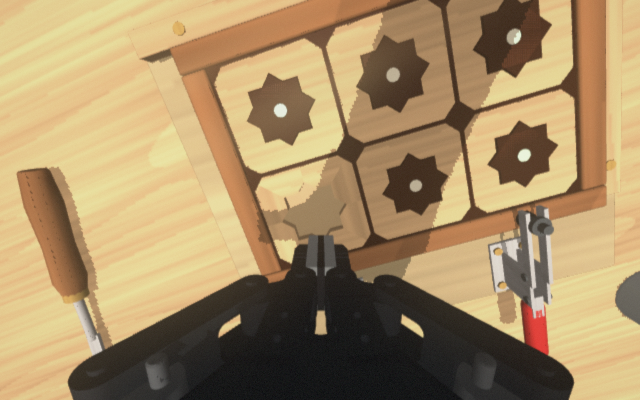

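The finger front edge at row 235 fits 22 mm tip reach when shut (predicted 233). The pocket centre is at about (313,212), against a predicted (315,213). I refine the lattice from this close view.

```bash
python3 - <<'E'
from h import *
c=bot.read_camera("wrist");o=bot.get_obs()
g={"A":(0,0),"B":(1,0),"D":(0,1),"E":(1,1),"F":(2,1)};px={"F":(280,110),"E":(393,75),"B":(416,186),"D":(514,36),"A":(524,155)}
X=np.array([ray(c,*blob(c["pixels"],*px[k],r=36,s=2)[0],.042) for k in g]);print(X.round(4))
s,res,*_=np.linalg.lstsq(np.array([[1,*g[k]] for k in g]),X,rcond=None);gap=np.array([1,2,0])@s
e=np.array(o["eef_pos"]);print("gap",gap.round(4),"tcp",e.round(4),s[1:].round(4))
d=(gap-e)[:2];print("tool mm",1e3*(-.929*d[0]+.371*d[1]),1e3*(.371*d[0]+.929*d[1]))
E
```

```text
[[ 0.5824 -0.1208  0.042 ]
 [ 0.5752 -0.2     0.042 ]
 [ 0.5031 -0.1136  0.042 ]
 [ 0.4962 -0.1925  0.042 ]
 [ 0.4887 -0.272   0.042 ]]
gap [ 0.568  -0.2793  0.042 ] tcp [ 0.5716 -0.2752  0.1247] [[-0.0072 -0.0792  0.    ]
 [-0.0792  0.0073  0.    ]]
tool mm 1.8363760464772725 -5.1373881468061136
```

Request:
drive_tool:
  series: [-1, 1, -4.5, 21, 0, 0, 0, -1, 0, 0, 15, 0, 0, 0, -1, 0, 0, 6, 0, 0, 0, -1, 0, 0, 0, 0, 0, 0, -1, 0, 0, 0, 0, 0, 0]

```text
t: 4.25
eef_pos: [0.5686, -0.2787, 0.0819]
tool_rot: [0.0, 0.189, 0.982, -0.0]
contact_force: [-0.8, 0.5, 0.3]
gripper_width: 0.001
```

Fingertips are at z = 0.060, 20 mm above the pocket mouth. I hold about 2.25 s.

Request:
drive_tool:
  series: [-1, 0, 0, 0, 0, 0, 0, -1, 0, 0, 0, 0, 0, 0, -1, 0, 0, 0, 0, 0, 0, -1, 0, 0, 0, 0, 0, 0, -1, 0, 0, 0, 0, 0, 0, -1, 0, 0, 0, 0, 0, 0, -1, 0, 0, 0, 0, 0, 0, -1, 0, 0, 0, 0, 0, 0, -1, 0, 0, 0, 0, 0, 0, -1, 0, 0, 0, 0, 0, 0, -1, 0, 0, 0, 0, 0, 0, -1, 0, 0, 0, 0, 0, 0]

```text
t: 5.75
eef_pos: [0.5681, -0.2786, 0.0813]
tool_rot: [0.0, 0.189, 0.982, 0.0]
contact_force: [-0.3, -0.0, 1.1]
gripper_width: 0.001
```

Request:
drive_tool:
  series: [-1, 0, 0, 0, 0, 0, 0, -1, 0, 0, 0, 0, 0, 0, -1, 0, 0, 0, 0, 0, 0, -1, 0, 0, 0, 0, 0, 0, -1, 0, 0, 0, 0, 0, 0, -1, 0, 0, 0, 0, 0, 0]

```text
t: 6.5
eef_pos: [0.5681, -0.2786, 0.0813]
tool_rot: [0.0, 0.189, 0.982, 0.0]
contact_force: [-1.0, 0.1, -0.7]
gripper_width: -0.0
```

Request:
drive_tool:
  series: [-1, 0, 0, -25, 0, 0, 0, -1, 0, 0, -40, 0, 0, 0, -1, 0, 0, -40, 0, 0, 0, -1, 0, 0, -35, 0, 0, 0, -1, 0, 0, 0, 0, 0, 0]

```text
t: 7.12
eef_pos: [0.5697, -0.2796, 0.2245]
tool_rot: [0.003, 0.189, 0.982, -0.0]
contact_force: [-0.4, 0.3, -0.6]
gripper_width: 0.002
```

Request:
drive_tool:
  series: [-1, 25, 33, 0, 0, 0, 0, -1, 25, 33, 0, 0, 0, 0, -1, 25, 33, 0, 0, 0, 0, -1, 25, 33, 0, 0, 0, 0, -1, 25, 33, 0, 0, 0, 0, -1, 25, 33, 0, 0, 0, 0, -1, 25, 33, 0, 0, 0, 0, -1, 25, 33, 0, 0, 0, 0, -1, 25, 33, 0, 0, 0, 0, -1, 24, 33, 0, 0, 0, 0, -1, 0, 0, 0, 0, 0, 0, -1, 0, 0, 0, 0, 0, 0]

```text
t: 8.62
eef_pos: [0.4593, 0.1196, 0.2207]
tool_rot: [-0.0, 0.189, 0.982, -0.001]
contact_force: [0.9, -0.4, -0.8]
gripper_width: 0.003
```

```bash
python3 - <<'E'
from h import *
import pickle
c=bot.read_camera("wrist");o=bot.get_obs();pickle.dump(c,open("w3.pkl","wb"));cv2.imwrite("pics/w3.png",c["pixels"])
print(np.round(o["eef_pos"],4));x=P(c)@[.4597,.1205,.015,1];u=(x[:2]/x[2]).astype(int);print(u)
b,s=blob(c["pixels"],*u,r=30,s=2);p=ray(c,*b,.015);print(b,s,p.round(4))
d=np.load("c0.pkl",allow_pickle=True)["top"];a=blob(d["pixels"],269,237,r=10)[0]
t=cv2.triangulatePoints(P(c),P(d),b,a).ravel();print("tri",(t[:3]/t[3]).round(4))
e=np.array(o["eef_pos"]);d=(p-e)[:2];print("tool mm",1e3*(-.929*d[0]+.371*d[1]),1e3*(.371*d[0]+.929*d[1]))
E
```

```text
[0.4595 0.1191 0.2208]
[321 180]
[320.27388496 178.36418474] (np.float64(40.5), np.float64(40.5)) [0.457 0.12  0.015]
tri [0.4591 0.1198 0.007 ]
tool mm 2.6252281656956757 -0.17386127678428015
```

View pics/w3.png

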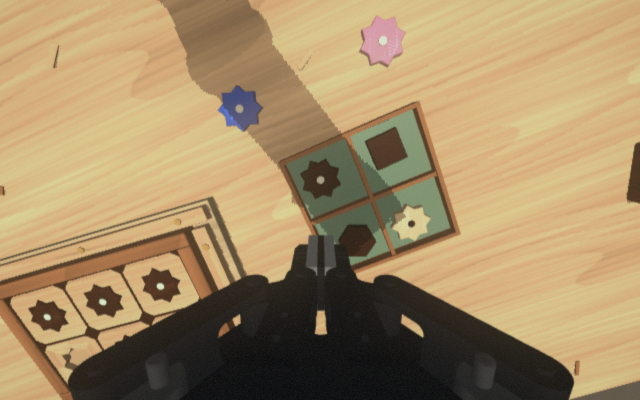

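The dark star with its white dot is at (320,180), in the compartment I expected. The pale star is at (411,223), the square at (385,148) and the hexagon at (357,240). Triangulated heights (7–11 mm) are noisier than the text's 15 mm, so I use the higher 15 mm value and descend.

Request:
drive_tool:
  series: [-1, 1, 0, 40, 0, 0, 0, -1, 0, 0, 45, 0, 0, 0, -1, 0, 0, 40, 0, 0, 0, -1, 0, 0, 25, 0, 0, 0, -1, 0, 0, 11, 0, 0, 0, -1, 0, 0, 0, 0, 0, 0, -1, 0, 0, 0, 0, 0, 0, -1, 0, 0, 0, 0, 0, 0]

```text
t: 9.68
eef_pos: [0.4594, 0.1209, 0.0612]
tool_rot: [0.001, 0.189, 0.982, 0.001]
contact_force: [-0.8, -1.0, -0.5]
gripper_width: -0.001
```

```bash
python3 - <<'E'
from h import *
c=bot.read_camera("wrist");cv2.imwrite("pics/w4.png",c["pixels"]);print(np.round(bot.get_obs()["eef_pos"],4))
x=P(c)@[.4585,.120,.015,1];print(x[:2]/x[2])
E
```

```text
[0.4592 0.1209 0.0611]
[318.65091038 232.36374494]
```

View pics/w4.png

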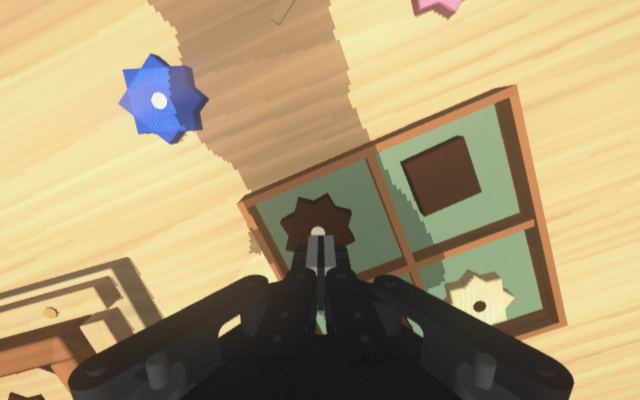

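The white dot is at (318,231), against a predicted (319,232). I lower the last 4 mm and hold more than 2 s.

Request:
drive_tool:
  series: [-1, 0, -1, 3.5, 0, 0, 0, -1, 0, 0, 0, 0, 0, 0, -1, 0, 0, 0, 0, 0, 0, -1, 0, 0, 0, 0, 0, 0, -1, 0, 0, 0, 0, 0, 0, -1, 0, 0, 0, 0, 0, 0, -1, 0, 0, 0, 0, 0, 0, -1, 0, 0, 0, 0, 0, 0, -1, 0, 0, 0, 0, 0, 0, -1, 0, 0, 0, 0, 0, 0, -1, 0, 0, 0, 0, 0, 0, -1, 0, 0, 0, 0, 0, 0]

```text
t: 11.22
eef_pos: [0.4583, 0.1197, 0.0568]
tool_rot: [0.0, 0.189, 0.982, 0.0]
contact_force: [0.3, 0.1, -0.3]
gripper_width: -0.002
```

Request:
drive_tool:
  series: [-1, 0, 0, 0, 0, 0, 0, -1, 0, 0, 0, 0, 0, 0, -1, 0, 0, 0, 0, 0, 0, -1, 0, 0, 0, 0, 0, 0, -1, 0, 0, 0, 0, 0, 0, -1, 0, 0, 0, 0, 0, 0, -1, 0, 0, 0, 0, 0, 0, -1, 0, 0, 0, 0, 0, 0]

```text
t: 12.22
eef_pos: [0.4583, 0.1197, 0.0568]
tool_rot: [0.0, 0.189, 0.982, 0.0]
contact_force: [-1.1, 0.1, 0.1]
gripper_width: 0.0
```

Request:
drive_tool:
  series: [-1, 0, 0, -25, 0, 0, 0, -1, 0, 0, -40, 0, 0, 0, -1, 0, 0, -40, 0, 0, 0, -1, 0, 0, -40, 0, 0, 0, -1, 0, 0, -20, 0, 0, 0, -1, 0, 0, 0, 0, 0, 0, -1, 0, 0, 0, 0, 0, 0, -1, 0, 0, 0, 0, 0, 0]

```text
t: 13.22
eef_pos: [0.4576, 0.1195, 0.2206]
tool_rot: [-0.001, 0.189, 0.982, -0.001]
contact_force: [-0.5, 0.1, 0.9]
gripper_width: 0.002
```

Fingertips are now about 0.20 m above the bench. I check that nothing moved and hand in.

```bash
python3 - <<'E'
from h import *
c=bot.read_camera("wrist");x=P(c)@[.4597,.1205,.015,1];u=(x[:2]/x[2]).astype(int)
print(ray(c,*blob(c["pixels"],*u,r=30,s=2)[0],.015).round(4),np.abs(bot.get_obs()["joint_vel"]).max().round(4))
bot.hand_in()
E
```

```text
[0.457 0.12  0.015] 0.004
the job is handed in; nothing more can be done
```

The robot pointed at the empty star pocket and then at the dark walnut spare, touching nothing. The job was handed in at about 13 s of the 48 s allowed; no verdict is reported.

- **Gap:** I pointed at (0.568, -0.279) with jaws shut, fingertips about 19–20 mm above the pocket mouth, for more than 2 s.
- **Spare:** I crossed with the fingertips about 0.20 m above the bench. I then pointed at the dark walnut star at (0.458, 0.120) for more than 2 s, with the fingertips about 20 mm above its top.
- **Finish:** The hand ended with the fingertips about 0.20 m above the bench and at rest. The force readings stayed near zero (about 1 N) throughout, and the spare measured the same position before and after.

**Where checks disagreed:**
- **Spare height:** Triangulation put the spare's top at 7–11 mm, noisier than the 15 mm given. I used 15 mm, so if triangulation is right, the fingertips were 24–28 mm above it.
- **Positions:** The two camera estimates differed by up to about 2 mm.

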